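Clip in the raking lamp and show a volume's spine to the inspection camera

ROBOT

A 7-joint arm with a two-finger parallel gripper is mounted at the origin on the work surface. World frame = base frame: x ahead of the robot, y to its left, z up, the work surface at z = 0. Lengths are in m, angles in degrees, forces in N, time in s.
With the tool pointing down it reaches from about 0.425 to 0.875 m from the base axis. Payload 4.7 kg.
Tool frame: the origin (TCP) lies between the finger pads; the fingertips stand 19 mm ahead of it and the grasp point (between the pads) is the TCP; x points along the fingers, z is the direction in which the jaws open and shut, and the axes are right-handed (so a half turn about x gives the same grasp; the last joint's range is limited). The gripper opens to 87 mm and grips with 3 to 60 N. Pads are 19 mm wide; open, the fingers measure 117 mm over their backs; the gripper's body (75 mm by 190 mm) begins 51 mm behind the grasp point.
Start: joints at [73.115, 18.392, -4.016, 83.108, 1.295, 78.541, -3.26], TCP at [0.198, -0.619, 0.242] pointing down, gripper open.
Joint ranges: [-163.93, 163.93], [-17.29, 119.83], [-79.2, 71.16], [3.27, 140.29], [-89.18, 269.18], [5.43, 117.66], [-154.24, 154.24]. Speed limits (degrees/s): [147.25, 147.25, 180, 180, 180, 180, 180].

INTERFACE

Orientations are given as [roll, pitch, yaw] about the fixed x, y, z axes, in that order (R = Rz(yaw) Ry(pitch) Rx(roll)).
In Python, from cell import monitor, read_camera, camera_model, env, regions_of gives the robot as it stands. The module is installed in compiled form; this text tells all that it offers.
- The arm moves only by the tool step_arm, never from a script. Its argument "deltas" is a list of rows, each a list of 5 numbers: the gripper's target within -1 to 1 (fully open at 1, half-way at 0, shut at -1), then the shift along the tool's x, y, z in m, then the turn about the tool's x in degrees. A call has 1 to 12 rows; each row is the pose to reach, as a shift and turn from the pose commanded when the call began, along the tool's axes at that moment; what a row does not reach only later rows make up. A row lasts 1/8 s, in which the tool goes at most 62.5 mm and 10.7 degrees, less where a joint would pass 70% of its speed; a pose out of reach is approached as far as the arm can. A call with a gripper value outside its range is refused whole. The fingers move at their own pace and stop on an object; "newtons" is the grip in N (left out, the last holds). Time passes only in rows, so rows that repeat a pose let the fingers close. It gives the time, the measured TCP pose, the force and the opening at its end, in the units of the state.
- monitor.get_obs(): the state, without advancing time (a new reading comes with each control period).
- read_camera(name): name is "side" or "top"; returns (picture, depth): 384x512x3 uint8, red, green, blue; 384x512 float32, m along the optical axis (not along the pixel's ray), 0 where there is no reading.
- camera_model(name): a dict with "fx", "fy", "cx", "cy" (pixels), "k1" (the pictures are not rectified: a ray, as slopes to the right and down, at radius r is drawn at 1 + k1 r^2 times it, then the intrinsics apply), "xyz" and "attitude" of the camera in the world. Camera axes: x right, y down, z forward; pixel columns grow to the right and rows downward; lengths in m; the calibration is good to about 2 mm. A picture is of the moment at which its call begins. camera_model takes no time and is no camera call.
- env.sign_off(): hands the job in, once; it reports no verdict.
Trained networks look in the newest picture that a camera, given by its name, has taken for a name from the list of things; names that differ only in an ending like _2 or _b are one class to them, and where a whole thing is asked for, a point or a joint stands for the part that bears it (a point fixed in the world has none). Each returns a list of dicts, best first, with "p" (0 to 1); they miss things now and then, are a little off and sometimes report something else, mostly with a low value. They report only what shows in the picture. A call takes as long as a camera call. They do not tell look-alikes from the thing itself.
- regions_of(camera, thing): "pixels" (384x512 bool, what is visible of it) and "pixel" ([column, row] in pixels, amid what is visible of it).
The state is a dict: "time_s": time; "qpos": joint angles; "joint_velocities": joint speeds; "effort": joint torques, N m; "tool_pos": TCP position; "tool_rot": TCP orientation; "force": force on the tool from outside, world axes, zero at the start; "wrist_torque": the same for the moment, N m; "grip_width": finger opening in m.
Only numpy, scipy, OpenCV 4.12 (cv2) and the standard library are available. Lean on these libraries where they do the work, as an engineer would, in place of code of your own. Each camera call takes 0.05 s, during which the arm holds its last target. There are 200 camera calls.

TASK

The spine of the thinnest volume in the rack is to be photographed in raking light. First take the tube lamp out of its cradle, push it down past the sprung jaws of the two clips on the camera stand until it is fully home in both and the jaws have closed over it, and let it go. Then lift the thinnest volume out of the rack, leaving the others standing in their slots, and hold it upright in the air with its spine squarely facing the lens, the middle of the spine level with and straight in front of the lens at a distance of 150 mm; finish while holding it still there, without putting it down or letting it go.

Things in the scene. Friction and masses are not known exactly. Their poses are not given: they have to be found in the camera images.
- lamp_center (a point): Centre of the tube lamp: a loose straight opal tube, 22 mm in diameter and 234 mm long, with dark end caps (last 20 mm at each end), about 0.2 kg. Its x axis runs along the tube. It lies level in the cradle, its axis 45 mm above the table. Either end may go either way.
- cradle: Fixed grey charging cradle, 250 mm (its x) by 74 mm, base 12 mm thick; origin under its centre. The lamp lies along its x in two V-supports, each 22 mm long, 78 mm either side of the middle and lower than the top of the tube. It lifts straight out, gripped in the middle from above.
- clip (a point): Where the lamp's centre belongs when home: on the common axis of the two fork clips on the camera stand, midway between them, 60 mm above the table, 48 mm above the stand's base plate. The tube lies along its y; z is up; +x points to the camera. The clips, 16 mm wide, are at y = -60 and +60 mm, with free room for fingers between. The lamp may be up to 20 mm off along y.
- jaw_a (a joint): Sprung steel jaw of the clip at y = -60 mm, hinged on the clip's -x side (rad; 0 closed, up to about 0.1 as the tube passes, at most 0.45). Its round nose hangs over the mouth, top 18 mm above the clip axis. A tube pushed straight down meets it with its axis about 23 mm above home, forces it aside, and it springs back over the tube: 8 to 15 N for both jaws together.
- jaw_b (a joint): The same for the clip at y = +60 mm. In each clip the tube sits on a flat seat 11 mm below the axis, against a fixed prong on the +x side that is flared outwards at the top, 31 mm above the axis.
- lens (a point): Centre of the lens's front glass (barrel 42 mm in diameter), 180 mm above the table. The camera looks level along this point's -x; z is up. Same axes as clip, which is 114.5 mm in front of it and 120 mm lower. The camera's column, 95 mm behind, is 308 mm high; the base plate, 220 mm wide and 12 mm thick, reaches 240 mm in front of the lens.
- volume_center (a point): Centre (half-way up) of the thinnest of the four buff bound volumes in the rack: 20 mm thick (its y), 105 mm deep (x), 150 mm high (z), stiff, loose, about 0.25 kg. The spine is the narrow face at -x, 52.5 mm from here. Its flat covers can be gripped across the thickness near the top edge, which is 75 mm above this point.
- volume_spine (a point): Middle of the thinnest volume's spine, on its face, half-way up: the point to hold 150 mm straight in front of the lens. Axes as for volume_center; -x points out of the spine.
- rack: Fixed white rack, 150 mm (x) by 314 mm (y); origin under its centre. The volumes stand on its floor, 12 mm above the table, spines to -x, in any order in four slots along y, 75 mm apart centre to centre, parted by wire hoops whose tops are 75 mm above the table.
- vol_b_center (a point): Centre of another volume, 34 mm thick (its y), 110 mm deep, 150 mm high, standing in the rack; it stays there.
- vol_c_center (a point): Centre of another volume, 40 mm thick (its y), 112 mm deep, 156 mm high, standing in the rack; it stays there.
- vol_d_center (a point): Centre of another volume, 45 mm thick (its y), 108 mm deep, 146 mm high, standing in the rack; it stays there.
There are look-alikes about, which are no part of the job. What is shaped like the part that bears vol_c_center but blue is not meant.

How it is judged (in metres and radians):
On the way, in this order (a step that is already met when the one before it is completed fails the run):
1. the tube lamp is pushed home in both clips by the gripper, the jaws closed over it (z of lamp_center in the frame of clip between -0.005 and 0.005 m and x of lamp_center in the frame of clip between -0.005 and 0.005 m and y of lamp_center in the frame of clip between -0.025 and 0.025 m and angle between the x axis of lamp_center and the y axis of clip, either way round below 0.06 rad and value of joint each of jaw_a, jaw_b below 0.05 rad and contact force between lamp and the fingers above 1 N), for 0.05 s.
2. the lamp is let go and stays home in both clips, the jaws closed (z of lamp_center in the frame of clip between -0.005 and 0.005 m and x of lamp_center in the frame of clip between -0.005 and 0.005 m and y of lamp_center in the frame of clip between -0.025 and 0.025 m and angle between the x axis of lamp_center and the y axis of clip, either way round below 0.06 rad and value of joint each of jaw_a, jaw_b below 0.05 rad and contact force between lamp and the fingers below 0.1 N), for 0.2 s.
3. the thinnest volume is lifted clear of the rack (height (world z) of volume_center above 0.15 m and contact force between volume and the fingers above 1 N), for 0.1 s.
At the end, for the whole second after the job is handed in: Volume held still, free of stand and lamp, upright and square to the lens within 0.15 rad, mid-spine 130 to 170 mm before the lens, within 15 mm sideways and in height; lamp home in both clips (axis within 5 mm, 25 mm lengthwise), jaws closed; other volumes upright within 30 mm of their places (x of volume_spine in the frame of lens between -0.17 and -0.13 m and y of volume_spine in the frame of lens between -0.015 and 0.015 m and z of volume_spine in the frame of lens between -0.015 and 0.015 m and x of volume_center in the frame of lens below -0.175 m and angle between the x axis of volume_center and the x axis of lens, either way round below 0.15 rad and angle between volume_center's own z axis and vertical below 0.15 rad and contact force between volume and the fingers above 1 N and contact force between volume and stand below 0.1 N and contact force between volume and lamp below 0.1 N and linear speed of volume below 0.03 m/s and z of lamp_center in the frame of clip between -0.005 and 0.005 m and x of lamp_center in the frame of clip between -0.005 and 0.005 m and y of lamp_center in the frame of clip between -0.025 and 0.025 m and angle between the x axis of lamp_center and the y axis of clip, either way round below 0.06 rad and value of joint each of jaw_a, jaw_b below 0.05 rad and angle between each of vol_b_center, vol_c_center, vol_d_center's own z axis and vertical below 0.2 rad and distance of each of vol_b_center, vol_c_center, vol_d_center from where it was at the start of the episode below 0.03 m); the arm keeps its last pose, push and grip.
It fails at once if another volume is knocked over or pushed out of its slot (angle between any of vol_b_center, vol_c_center, vol_d_center's own z axis and vertical above 0.5 rad or distance of any of vol_b_center, vol_c_center, vol_d_center from where it was at the start of the episode above 0.06 m).
It also fails if it takes over 58 s, if anything falls off the work surface, if the arm or the gripper's body presses on something with over 40 N, if the wrist force passes 120 N, or if a joint passes its speed limit or range.

## Working session

There is one attempt and no reset: what is moved stays moved. The work goes in short steps, Python scripts to look and compute and a tool call to move; the robot and the scene stay as the last step left them, time stands still between calls to the robot, and variables do not carry over. Pictures are saved under pics/ and viewed, about 8 in all and at most 12, crops included, and the job is handed in when it is done.

Besides the shell and the picture viewer there is one more tool, called after ">>>" by a JSON object that holds its "op" and its "data". step_arm: Moves the arm, as the interface text tells. Its arguments: {"type":"object","properties":{"deltas":{"type":"array"},"newtons":{"type":"number"}},"required":["deltas"]}

```bash
mkdir -p pics; python3 - <<'E'
from cell import monitor, read_camera, camera_model
import cv2,numpy as np
o=monitor.get_obs(); print({k:np.round(v,3).tolist() for k,v in o.items()})
for n in("side","top"):
    p,d=read_camera(n); np.save(n+"_d.npy",d); np.save(n+"_p.npy",p); cv2.imwrite(f"pics/{n}0.png",cv2.cvtColor(p,cv2.COLOR_RGB2BGR)); print(camera_model(n))
E
```

```text
{'time_s': 0.0, 'qpos': [73.116, 18.438, -4.014, 83.175, 1.297, 78.539, -3.261], 'joint_velocities': [-0.006, -0.007, -0.022, -0.065, -0.003, 0.056, 0.023], 'effort': [0.0, -49.128, -0.404, -31.252, -0.064, 0.044, 0.0], 'tool_pos': [0.197, -0.619, 0.24], 'tool_rot': [-175.922, 89.892, 111.77], 'force': [-0.502, 0.095, 0.365], 'wrist_torque': [-0.009, -0.018, 0.046], 'grip_width': 0.087}
{'fx': 359.18686481820606, 'fy': 359.18686481820606, 'cx': 253.96856202999447, 'cy': 192.49201261679815, 'k1': 0.010081887933946905, 'xyz': array([0.2278243 , 0.68237183, 0.96326673]), 'attitude': array([-1.37423449e+02,  1.04336090e-01, -1.61722601e+02])}
{'fx': 399.0254803546434, 'fy': 399.0254803546434, 'cx': 264.0443029433279, 'cy': 185.937298981962, 'k1': -0.023548486490922952, 'xyz': array([ 0.33755194, -0.02678637,  1.24997446]), 'attitude': array([-171.87673026,   -1.93914101,  -90.28519755])}
```

View pics/side0.png

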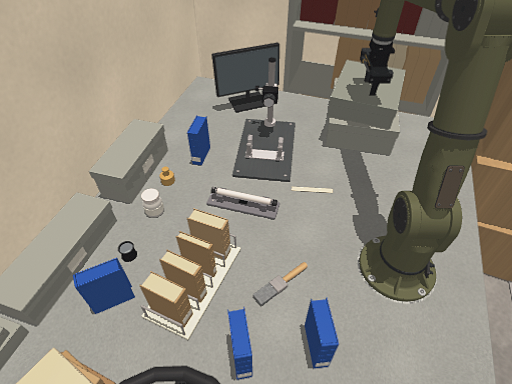

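View pics/top0.png

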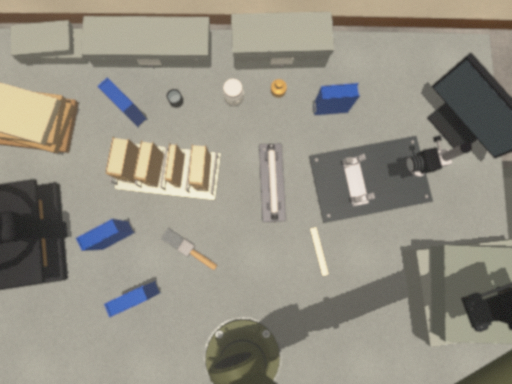

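```bash
cat > h.py <<'E'
import numpy as np, cv2
from scipy.spatial.transform import Rotation as R
from cell import monitor, read_camera, camera_model, env, regions_of
def cloud(n,d):
    m=camera_model(n); K=np.array([[m['fx'],0,m['cx']],[0,m['fy'],m['cy']],[0,0,1]])
    h,w=d.shape; u,v=np.meshgrid(np.arange(w),np.arange(h))
    s=cv2.undistortPoints(np.stack([u,v],-1).reshape(-1,1,2).astype(float),K,np.array([m['k1'],0,0,0.])).reshape(h,w,2)
    c=np.dstack([s[...,0]*d,s[...,1]*d,d]); P=c@R.from_euler('xyz',m['attitude'],degrees=True).as_matrix().T+m['xyz']
    P[d==0]=np.nan; return P
def show(n):
    p,d=read_camera(n); return p,d,cloud(n,d)
E
python3 - <<'E'
from h import *
for n in("side","top"):
    p,d,P=show(n)
    for t in("lamp_center","cradle","jaw_a","lens","volume_center","vol_b_center","vol_c_center","vol_d_center","rack"):
        for r in regions_of(n,t)[:5]:
            q=P[r['pixels']]; q=q[~np.isnan(q[:,0])]
            if not len(q): continue
            rect=cv2.minAreaRect(q[:,:2].astype(np.float32))
            print(n,t,round(r['p'],2),np.round(r['pixel']),len(q),'med',np.round(np.median(q,0),3),'z98',np.round(np.percentile(q[:,2],98),3),'rect',np.round(rect[0],3),np.round(rect[1],3),round(rect[2],1),'rgb',np.median(p[r['pixels']],0))
E
```

```text
side lamp_center 0.67 [240. 199.] 469 med [ 0.527 -0.085  0.052] z98 0.058 rect [ 0.528 -0.11 ] [0.238 0.078] 3.6 rgb [204. 191. 179.]
side cradle 0.82 [244. 204.] 899 med [ 0.521 -0.073  0.012] z98 0.045 rect [ 0.528 -0.084] [0.249 0.068] 3.2 rgb [113. 108. 109.]
side cradle 0.52 [214. 231.] 1331 med [0.536 0.142 0.139] z98 0.169 rect [0.575 0.077] [0.132 0.273] 35.7 rgb [116.  96.  71.]
side lens 0.88 [269. 144.] 3741 med [ 0.548 -0.401  0.013] z98 0.265 rect [ 0.567 -0.529] [0.225 0.62 ] 11.0 rgb [86. 87. 87.]
side volume_center 0.22 [244. 206.] 994 med [ 0.518 -0.074  0.012] z98 0.045 rect [ 0.529 -0.076] [0.259 0.072] 6.0 rgb [115. 109. 110.]
side vol_b_center 0.82 [186. 272.] 1338 med [0.552 0.286 0.135] z98 0.163 rect [0.6   0.237] [0.097 0.234] 47.1 rgb [111.  89.  64.]
side vol_b_center 0.17 [197. 304.] 1841 med [0.513 0.314 0.013] z98 0.076 rect [0.562 0.215] [0.358 0.155] 83.2 rgb [232. 227. 202.]
side vol_c_center 0.96 [202. 139.] 804 med [ 0.758 -0.255  0.104] z98 0.156 rect [ 0.773 -0.282] [0.042 0.12 ] 4.7 rgb [ 34.  57. 103.]
side vol_c_center 0.91 [320. 334.] 1726 me
[... 2661 characters left out ...]
351] [0.172 0.114] 20.1 rgb [184. 162. 127.]
top vol_d_center 0.65 [359. 197.] 55 med [ 0.468 -0.349  0.078] z98 0.086 rect [ 0.47  -0.352] [0.019 0.037] 19.9 rgb [168. 159. 150.]
top vol_d_center 0.63 [273. 180.] 555 med [ 0.52  -0.095  0.054] z98 0.059 rect [ 0.526 -0.098] [0.234 0.027] 2.5 rgb [220.  208.5 191. ]
top vol_d_center 0.55 [184. 183.] 1855 med [0.517 0.184 0.012] z98 0.079 rect [0.565 0.243] [0.344 0.153] 84.4 rgb [219. 212. 185.]
top rack 0.57 [185. 187.] 1665 med [0.517 0.184 0.012] z98 0.077 rect [0.566 0.236] [0.324 0.154] 84.0 rgb [222. 216. 189.]
top rack 0.22 [120. 161.] 1122 med [0.572 0.332 0.15 ] z98 0.158 rect [0.59  0.351] [0.131 0.128] 64.7 rgb [183.  162.  127.5]
```

```bash
python3 - <<'E'
from h import *
ps={}
for n in("side","top"):
    d=np.load(n+"_d.npy"); P=cloud(n,d); ps[n]=np.load(n+"_p.npy")
    x,y,z=P[...,0],P[...,1],P[...,2]
    def fit(nm,m):
        q=P[m][:,:2]; r=cv2.minAreaRect(q.astype(np.float32)); print(n,nm,len(q),'c',np.round(r[0],4),np.round(r[1],4),round(r[2],1),'zmed',np.round(np.median(P[m][:,2]),4),'mean',np.round(q.mean(0),4))
    def box(a,b,c,e,z0,z1): return (x>a)&(x<b)&(y>c)&(y<e)&(z>z0)&(z<z1)
    fit('plate',box(.38,.72,-.62,-.2,.008,.016))
    for k,lo,hi in(('c',.08,.155),('thin',.155,.215),('b',.215,.29),('d',.29,.40)): fit(k,box(.45,.7,lo,hi,.152,.175))
    fit('rackfloor',box(.4,.7,.05,.45,.008,.016))
    fit('rackwire',box(.4,.7,.05,.45,.06,.08))
    fit('lamp',box(.38,.66,-.16,-.03,.048,.062))
    m=box(.38,.72,-.48,-.2,.05,.11); fit('clips',m)
    for q in P[m][::8]: print(np.round(q,3),end=' ')
    print()
    m=box(.4,.75,-.62,-.3,.15,.21); fit('lensz',m); fit('col',box(.4,.75,-.8,-.3,.28,.32))
    m=box(.38,.66,-.16,-.03,.048,.062); q=P[m][:,:2]; c=q.mean(0); w=np.linalg.svd(q-c)[2][0] if len(q)<3000 else 0; print('lampdir',np.degrees(np.arctan2(w[1],w[0])))
a=cv2.resize(ps['side'][195:340,130:260],None,fx=4,fy=4,interpolation=cv2.INTER_CUBIC)[:580]
b=cv2.resize(ps['side'][50:180,225:300],None,fx=4,fy=4,interpolation=cv2.INTER_CUBIC)
c=np.zeros((580,800,3),np.uint8); c[:a.shape[0],:500]=a[:,:500]; c[:520,500:800]=b[:520,:300]
cv2.imwrite('pics/crop.png',c[...,::-1])
E
```

```text
side plate 2614 c [ 0.5402 -0.4029] [0.2197 0.3663] 10.8 zmed 0.012 mean [ 0.5348 -0.384 ]
side c 563 c [0.5534 0.1253] [0.0428 0.1125] 86.6 zmed 0.1646 mean [0.5507 0.1278]
side thin 296 c [0.5613 0.2   ] [0.0229 0.1059] 84.5 zmed 0.1591 mean [0.5595 0.2005]
side b 479 c [0.5654 0.2736] [0.0348 0.11  ] 82.7 zmed 0.1591 mean [0.5665 0.2728]
side d 807 c [0.5734 0.3263] [0.09   0.1092] 80.8 zmed 0.1555 mean [0.572 0.344]
side rackfloor 1383 c [0.5623 0.237 ] [0.3133 0.1501] 83.4 zmed 0.0125 mean [0.5276 0.2834]
side rackwire 669 c [0.5607 0.237 ] [0.3059 0.1229] 82.9 zmed 0.0729 mean [0.5485 0.2823]
side lamp 335 c [ 0.5241 -0.0876] [0.2319 0.0372] 2.4 zmed 0.0538 mean [ 0.5216 -0.0869]
side clips 139 c [ 0.5298 -0.3462] [0.1365 0.0568] 10.9 zmed 0.0731 mean [ 0.5314 -0.351 ]
[ 0.598 -0.359  0.09 ] [ 0.596 -0.355  0.084] [ 0.594 -0.359  0.076] [ 0.596 -0.352  0.076] [ 0.469 -0.387  0.081] [ 0.475 -0.381  0.08 ] [ 0.479 -0.381  0.074] [ 0.477 -0.376  0.073] [ 0.584 -0.354  0.058] [ 0.583 -0.328  0.073] [ 0.585 -0.311  0.081] [ 0.468 -0.374  0.061] [ 0.47  -0.351  0.074] [ 0.474 -0.335 
[... 1144 characters left out ...]
67  0.091] [ 0.599 -0.351  0.05 ] [ 0.591 -0.364  0.09 ] [ 0.591 -0.332  0.075] [ 0.589 -0.366  0.085] [ 0.587 -0.334  0.077] [ 0.586 -0.359  0.085] [ 0.584 -0.334  0.076] [ 0.581 -0.321  0.078] [ 0.577 -0.314  0.084] [ 0.482 -0.384  0.089] [ 0.479 -0.387  0.088] [ 0.478 -0.382  0.076] [ 0.475 -0.346  0.075] [ 0.475 -0.38   0.073] [ 0.471 -0.341  0.08 ] [ 0.471 -0.378  0.077] [ 0.468 -0.341  0.082] [ 0.47  -0.38   0.059] [ 0.466 -0.348  0.075] [ 0.462 -0.338  0.081] [ 0.461 -0.35   0.058] 
top lensz 815 c [ 0.571  -0.5172] [0.0909 0.1172] 21.7 zmed 0.2007 mean [ 0.5627 -0.5152]
top col 157 c [ 0.5683 -0.56  ] [0.0276 0.0286] 27.8 zmed 0.3073 mean [ 0.5671 -0.5572]
lampdir -177.42475032061708
```

View pics/crop.png

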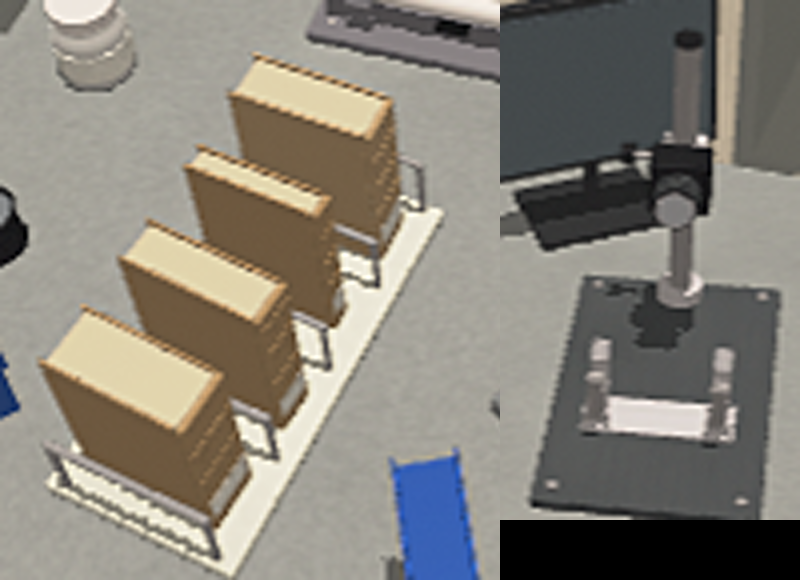

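```bash
cat >> h.py <<'E'
def go(x,y,z,jaw):
    """delta in tool axes from measured pose to world x,y,z with jaw line at angle jaw (deg, mod 180)"""
    o=monitor.get_obs(); M=R.from_euler('xyz',o['tool_rot'],degrees=True).as_matrix()
    yaw=np.degrees(np.arctan2(M[1,2],M[0,2])); dy=(jaw-yaw+90)%180-90
    d=M.T@(np.array([x,y,z])-o['tool_pos'])
    print('at',np.round(o['tool_pos'],4),'zaxis yaw',round(yaw,1),'tilt',np.round(M[:,0],3),'delta',np.round(d,4),'turn',round(-dy,1),'t',o['time_s'],'w',round(float(o['grip_width']),4),'F',np.round(o['force'],1),'q',np.round(o['qpos'],0))
E
python3 - <<'E'
from h import *
go(.526,-.094,.20,92.6)
# refine: ray-plane at known heights
for n in("side","top"):
    d=np.load(n+"_d.npy"); P=cloud(n,d); C=camera_model(n)['xyz']
    def atz(m,h):
        q=P[m]; return (C+(q-C)*((h-C[2])/(q[:,2:]-C[2])))[:,:2]
    x,y,z=P[...,0],P[...,1],P[...,2]
    m=(x>.38)&(x<.72)&(y>-.45)&(y<-.2)&(z>.008)&(z<.016); q=atz(m,.012)
    th=np.radians(10.9); X=np.array([np.sin(th),-np.cos(th)]);Y=np.array([np.cos(th),np.sin(th)])
    a=q@X;b=q@Y; print(n,'front',np.round(np.percentile(a,[0,.5]),4),'sides',np.round([np.percentile(b,.3),np.percentile(b,99.7)],4))
    A=np.percentile(a,.2)+.1255;B=(np.percentile(b,.3)+np.percentile(b,99.7))/2; print('clip',np.round(A*X+B*Y,4))
    for k,lo,hi,h in(('thin',.155,.215,.162),):
        m=(x>.45)&(x<.7)&(y>lo)&(y<hi)&(z>.152)&(z<.175); print(k,cv2.minAreaRect(atz(m,h).astype(np.float32)))
E
```

```text
at [ 0.1975 -0.6193  0.2416] zaxis yaw -72.3 tilt [-0. -0. -1.] delta [ 0.0415  0.4726 -0.4006] turn 15.1 t 1.1 w 0.0874 F [ 0.1 -0.5  0.3] q [73. 18. -4. 83.  1. 79. -3.]
side front [0.314  0.3172] sides [0.3455 0.5629]
clip [ 0.5296 -0.3479]
thin ((0.5594441294670105, 0.20239780843257904), (0.026128865778446198, 0.1083768755197525), 83.93988800048828)
top front [0.293  0.3262] sides [0.3451 0.5635]
clip [ 0.5314 -0.357 ]
thin ((0.5618775486946106, 0.19367054104804993), (0.021665683016180992, 0.10529536008834839), 84.27508544921875)
```

>>> {"op": "step_arm", "data": {"deltas": [[1,-0.06,0,0,0],[1,-0.08,0.473,-0.401,15.1],[1,-0.08,0.473,-0.401,15.1],[1,-0.08,0.473,-0.401,15.1],[1,-0.08,0.473,-0.401,15.1],[1,-0.08,0.473,-0.401,15.1],[1,-0.08,0.473,-0.401,15.1],[1,-0.08,0.473,-0.401,15.1],[1,-0.08,0.473,-0.401,15.1],[1,-0.08,0.473,-0.401,15.1],[1,-0.04,0.473,-0.401,15.1],[1,0.02,0.473,-0.401,15.1]]}}

```text
time_s: 2.6
tool_pos: [0.5299, -0.0885, 0.2248]
tool_rot: [89.4, 89.6, 2.5]
force: [1.4, 0.1, -1.0]
grip_width: 0.0873
```

```bash
python3 - <<'E'
from h import *
go(.526,-.094,.11,92.6)
out=[]
for n in("side","top"):
    p,d,P=show(n); cv2.imwrite(f'pics/{n}1.png',p[...,::-1]); np.save(n+'1_p.npy',p)
    a=p[110:260,180:330] if n=='side' else p[110:260,200:350]
    out.append(cv2.resize(a,(400,400),interpolation=cv2.INTER_CUBIC))
cv2.imwrite('pics/v1.png',np.hstack(out)[...,::-1])
E
```

```text
at [ 0.5299 -0.0885  0.2248] zaxis yaw -87.0 tilt [ 0.008  0.    -1.   ] delta [ 0.1147 -0.0051  0.0052] turn 0.4 t 2.6 w 0.0873 F [ 1.4  0.1 -1. ] q [ 37.   7. -33. 100.   4.  74. -83.]
```

View pics/v1.png

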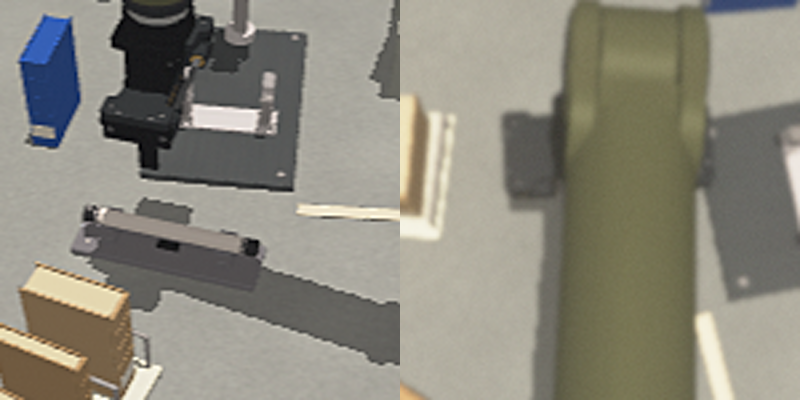

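>>> {"op": "step_arm", "data": {"deltas": [[1,0.05,-0.004,0.004,0.4],[1,0.1,-0.004,0.004,0.4],[1,0.14,-0.004,0.004,0.4],[1,0.165,-0.004,0.004,0.4],[1,0.176,-0.004,0.004,0.4],[1,0.176,-0.004,0.004,0.4],[1,0.176,-0.004,0.004,0.4]], "newtons": 10}}

```text
time_s: 3.58
tool_pos: [0.5237, -0.0984, 0.0488]
tool_rot: [66.2, 89.8, -21.7]
force: [0.3, 0.7, 0.3]
grip_width: 0.0871
```

```bash
python3 - <<'E'
from h import *
go(.526,-.094,.048,92.6)
p,d,P=show('side')
a=p[130:230,190:290]
cv2.imwrite('pics/v2.png',cv2.resize(a,(500,500),interpolation=cv2.INTER_CUBIC)[...,::-1])
E
```

```text
at [ 0.5237 -0.0984  0.0488] zaxis yaw -87.8 tilt [ 0.003 -0.001 -1.   ] delta [ 0.0008  0.0025 -0.0043] turn -0.4 t 3.575 w 0.0871 F [0.3 0.7 0.3] q [ 35.  17. -31. 111.  11.  55. -89.]
```

View pics/v2.png

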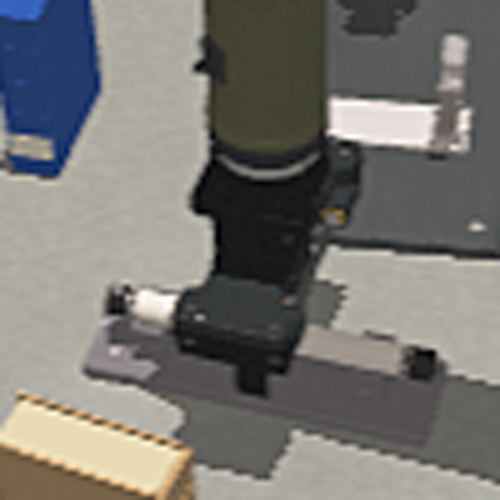

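>>> {"op": "step_arm", "data": {"deltas": [[1,0.002,0.002,-0.003,-0.4],[0.2,0.002,0.002,-0.003,-0.4],[-0.3,0.002,0.002,-0.003,-0.4],[-0.7,0.002,0.002,-0.003,-0.4],[-1,0.002,0.002,-0.003,-0.4],[-1,0.002,0.002,-0.003,-0.4],[-1,0.002,0.002,-0.003,-0.4]], "newtons": 10}}

```text
time_s: 4.5
tool_pos: [0.5242, -0.0947, 0.045]
tool_rot: [-35.1, 90.0, -122.5]
force: [-0.8, -0.1, -0.3]
grip_width: 0.0349
```

>>> {"op": "step_arm", "data": {"deltas": [[-1,0,0,0,0],[-1,0,0,0,0],[-1,0,0,0,0],[-1,0,0,0,0],[-1,0,0,0,0]], "newtons": 45}}

```text
time_s: 5.12
tool_pos: [0.5242, -0.0918, 0.045]
tool_rot: [-171.9, 89.8, 100.8]
force: [-0.6, 5.2, 1.2]
grip_width: 0.0205
```

>>> {"op": "step_arm", "data": {"deltas": [[-1,-0.03,0,0,0],[-1,-0.08,0,0,0],[-1,-0.12,0,0,0],[-1,-0.12,0,0,0],[-1,-0.12,0,0,0]]}}

```text
time_s: 5.75
tool_pos: [0.5233, -0.0947, 0.1639]
tool_rot: [-94.5, 89.9, 178.0]
force: [0.4, 0.5, -3.0]
grip_width: 0.0207
```

```bash
python3 - <<'E'
from h import *
go(.529,-.352,.15,100.9)
p,d,P=show('side')
x,y,z=P[...,0],P[...,1],P[...,2]
m=(x>.38)&(x<.66)&(y>-.16)&(y<-.03)&(z>.12)&(z<.2)&(p.mean(2)>0)
cv2.imwrite('pics/side3.png',p[...,::-1])
for r in regions_of('side','lamp_center')[:2]:
    q=P[r['pixels']]; q=q[q[:,2]>.1]; print(r['p'],len(q),np.round(np.median(q,0),3), q[:,0].min() if len(q) else 0,q[:,0].max() if len(q) else 0)
E
```

```text
at [ 0.5233 -0.0947  0.1639] zaxis yaw -87.4 tilt [-0.002  0.    -1.   ] delta [ 0.0138 -0.0059  0.2573] turn -8.3 t 5.75 w 0.0207 F [ 0.4  0.5 -3. ] q [ 37.   9. -33. 105.   5.  68. -84.]
0.86 239 [ 0.47  -0.088  0.172] 0.40865259248706576 0.6349057046984359
```

>>> {"op": "step_arm", "data": {"deltas": [[-1,0.014,-0.002,0.05,-2],[-1,0.014,-0.004,0.1,-4],[-1,0.014,-0.006,0.15,-6],[-1,0.014,-0.006,0.2,-8.3],[-1,0.014,-0.006,0.24,-8.3],[-1,0.014,-0.006,0.257,-8.3],[-1,0.014,-0.006,0.257,-8.3],[-1,0.014,-0.006,0.257,-8.3],[-1,0.014,-0.006,0.257,-8.3]]}}

```text
time_s: 6.98
tool_pos: [0.5306, -0.3494, 0.1512]
tool_rot: [151.5, 90.0, 72.6]
force: [0.6, 0.6, -2.9]
grip_width: 0.0208
```

```bash
python3 - <<'E'
from h import *
go(.529,-.352,.15,100.9)
out=[]
for n,c in(('side',(110,185,215,315)),('top',(120,220,300,420))):
    p,d,P=show(n); np.save(n+'4_p.npy',p); np.save(n+'4_d.npy',d)
    x,y,z=P[...,0],P[...,1],P[...,2]
    o=monitor.get_obs()['tool_pos']; th=np.radians(10.9); X=np.array([np.sin(th),-np.cos(th)]);Y=np.array([np.cos(th),np.sin(th)])
    # lamp points
    rel=P[...,:2]-o[:2]; a=rel@X; b=rel@Y
    m=(abs(b)<.12)&(abs(b)>.03)&(abs(a)<.03)&(z>.13)&(z<.18)
    q=np.c_[a[m],b[m],z[m]]; print(n,'lamp',len(q),'a-med',np.round(np.median(q,0),4),'b',q[:,1].min(),q[:,1].max(),'slope',np.polyfit(q[:,1],q[:,0],1),'z fit',np.polyfit(q[:,1],q[:,2],1),'ztop',np.percentile(q[:,2],97))
    m=(abs(b)<.085)&(abs(b)>.03)&(abs(a)<.06)&(z>.045)&(z<.1)
    for s in(-1,1):
        k=m&(b*s>0); q=np.c_[a[k],b[k],z[k]]
        if len(q): print(' clip',s,len(q),'a range',np.round(np.percentile(q[:,0],[2,98]),4),'b',np.round(np.percentile(q[:,1],[3,50,97]),4),'top: a at z>.085',np.round(np.median(q[q[:,2]>.083],0),4))
    r0,r1,c0,c1=c; w=p[r0:r1,c0:c1]; out.append(cv2.resize(w,(400,400),interpolation=cv2.INTER_CUBIC))
cv2.imwrite('pics/v4.png',np.hstack(out)[...,::-1])
E
```

```text
at [ 0.5306 -0.3494  0.1512] zaxis yaw -78.9 tilt [ 0.  0. -1.] delta [ 0.0012 -0.002   0.0022] turn 0.2 t 6.975 w 0.0208 F [ 0.6  0.6 -2.9] q [ 50.  22. -24.  91.   9.  69. -55.]
side lamp 251 a-med [-0.009  -0.0408  0.1573] b -0.11422244861054921 0.11591931817017104 slope [-0.00063837 -0.0077216 ] z fit [0.00379029 0.1560896 ] ztop 0.16374332872889935
 clip -1 71 a range [-0.0259  0.0237] b [-0.0681 -0.0603 -0.0525] top: a at z>.085 [ 0.0206 -0.06    0.0859]
 clip 1 75 a range [-0.0285  0.0227] b [0.0515 0.0596 0.0677] top: a at z>.085 [0.0208 0.0603 0.0869]
top lamp 360 a-med [-0.0036 -0.0413  0.1596] b -0.11375964024683055 0.11436849569908697 slope [ 0.00386302 -0.00232214] z fit [-1.02536518e-04  1.59174371e-01] ztop 0.16510842466361994
 clip -1 75 a range [-0.0268  0.017 ] b [-0.0678 -0.0606 -0.0524] top: a at z>.085 [-0.0257 -0.0564  0.0843]
 clip 1 29 a range [-0.0258  0.0164] b [0.056  0.0632 0.0678] top: a at z>.085 [-0.0197  0.063   0.0843]
```

View pics/v4.png

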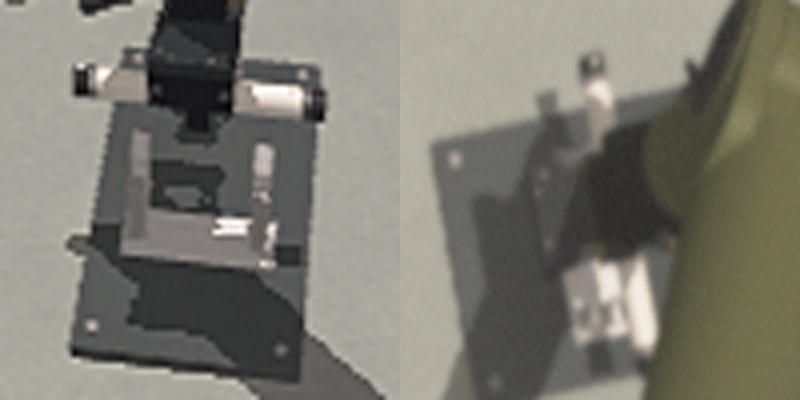

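```bash
python3 - <<'E'
from h import *
o=np.array([.5306,-.3494]); th=np.radians(10.9); X=np.array([np.sin(th),-np.cos(th)]);Y=np.array([np.cos(th),np.sin(th)])
for n,f in(('side','side_d.npy'),('top','top_d.npy'),('side','side4_d.npy'),('top','top4_d.npy')):
    d=np.load(f); P=cloud(n,d); rel=P[...,:2]-o; a=rel@X; b=rel@Y; z=P[...,2]
    print(f)
    m=(abs(abs(b)-.06)<.006)&(abs(a)<.06)&(z>.03)&(z<.1)
    print(' ',sorted([(round(float(u),3),round(float(v),4)) for u,v in zip(z[m],a[m])])[::1 if m.sum()<70 else 2])
E
python3 - <<'E'
from h import *
# plate front edge in colour
o=np.array([.5306,-.3494]); th=np.radians(10.9); X=np.array([np.sin(th),-np.cos(th)]);Y=np.array([np.cos(th),np.sin(th)])
for n in('side','top'):
    p=np.load(n+'_p.npy'); d=np.load(n+'_d.npy'); P=cloud(n,d); C=camera_model(n)['xyz']
    Q=C+(P-C)*((.012-C[2])/(P[...,2:]-C[2])); rel=Q[...,:2]-o; a=rel@X;b=rel@Y; g=p.mean(2)
    for b0 in(-.09,-.07,-.04,0,.03,.06,.09):
        m=(abs(b-b0)<.006)&(a>-.17)&(a<-.09); s=np.argsort(a[m]); A=a[m][s];G=cv2.GaussianBlur(g[m][s].reshape(-1,1),(1,5),0).ravel()
        mid=(np.percentile(G,90)+np.percentile(G,10))/2; print(n,b0,round(float(A[np.argmax(G<mid)]),4),end=' ')
    print()
E
```

```text
side_d.npy
  [(0.032, -0.0205), (0.034, -0.0164), (0.034, -0.0149), (0.035, -0.0094), (0.037, -0.0163), (0.039, -0.0157), (0.039, -0.0127), (0.041, -0.0148), (0.045, -0.0162), (0.046, -0.0159), (0.048, -0.0141), (0.05, -0.0148), (0.052, -0.0158), (0.053, -0.0134), (0.054, -0.0144), (0.056, -0.014), (0.058, -0.0136), (0.059, -0.0148), (0.06, -0.0142), (0.061, -0.0121), (0.062, 0.0135), (0.062, 0.0166), (0.065, -0.0142), (0.066, 0.0122), (0.066, 0.0164), (0.067, 0.0118), (0.068, -0.0193), (0.068, -0.0134), (0.069, -0.0155), (0.069, 0.0157), (0.07, 0.0168), (0.072, 0.0145), (0.073, -0.011), (0.073, 0.0185), (0.074, -0.0096), (0.074, 0.0181), (0.076, -0.0094), (0.076, 0.0211), (0.077, -0.0104), (0.078, -0.0136), (0.078, 0.0156), (0.078, 0.0192), (0.079, -0.0095), (0.08, -0.0208), (0.08, 0.0201), (0.081, -0.0276), (0.082, -0.0275), (0.082, 0.023), (0.083, -0.026), (0.083, -0.0254), (0.084, 0.0175), (0.086, 0.0244), (0.087, 0.0194), (0.087, 0.0207), (0.09, 0.0191), (0.09, 0.0246), (0.091, 0.024)]
top_d.npy
  [(0.03, -0.0133), (0.033, -0.0127), (0.043, 0.0036), (0.044, 0.0091), (0.046, 0.00
[... 2549 characters left out ...]
073, -0.0038), (0.074, -0.014), (0.075, -0.0096), (0.075, -0.0038), (0.075, -0.0023), (0.076, -0.0092), (0.077, -0.014), (0.077, -0.0103), (0.077, -0.009), (0.077, -0.0059), (0.078, -0.0136), (0.078, -0.0092), (0.078, -0.0075), (0.079, -0.0162), (0.079, -0.0073), (0.08, -0.0202), (0.08, -0.0134), (0.081, -0.0262), (0.081, -0.021), (0.081, -0.0197), (0.081, -0.007), (0.082, -0.023), (0.082, -0.0148), (0.083, -0.0166), (0.084, -0.0197), (0.084, -0.0177)]
side -0.09 -0.1329 side -0.07 -0.1305 side -0.04 -0.1343 side 0 -0.1343 side 0.03 -0.1328 side 0.06 -0.1309 side 0.09 -0.1338 
top -0.09 -0.1217 top -0.07 -0.1208 top -0.04 -0.1227 top 0 -0.1215 top 0.03 -0.121 top 0.06 -0.1212 top 0.09 -0.122
```

>>> {"op": "step_arm", "data": {"deltas": [[-1,0.02,0,0.003,0],[-1,0.045,0,0.005,0],[-1,0.06,0,0.005,0],[-1,0.06,0,0.005,0],[-1,0.06,0,0.005,0]], "newtons": 55}}

```text
time_s: 7.7
tool_pos: [0.5314, -0.3568, 0.0916]
tool_rot: [51.5, 89.9, -27.6]
force: [0.2, -0.8, -1.7]
grip_width: 0.0209
```

```bash
python3 - <<'E'
from h import *
go(.5315,-.3543,.06,100.9)
p,d,P=show('side'); o=monitor.get_obs()['tool_pos']
cv2.imwrite('pics/v5.png',cv2.resize(p[110:185,215:315],(800,600),interpolation=cv2.INTER_CUBIC)[...,::-1])
E
```

```text
at [ 0.5314 -0.3568  0.0916] zaxis yaw -79.1 tilt [ 0.001 -0.001 -1.   ] delta [ 0.0316  0.0005 -0.0024] turn 0.0 t 7.7 w 0.0209 F [ 0.2 -0.8 -1.7] q [ 50.  25. -23.  94.  11.  63. -55.]
```

View pics/v5.png

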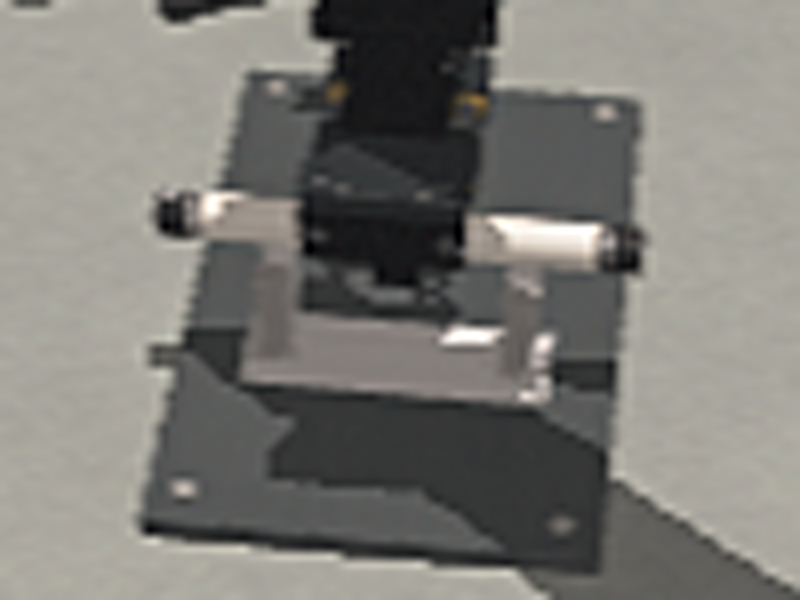

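>>> {"op": "step_arm", "data": {"deltas": [[-1,0.002,0,-0.002,0],[-1,0.005,0,-0.002,0],[-1,0.008,0,-0.002,0],[-1,0.011,0,-0.002,0],[-1,0.011,0,-0.002,0]]}}

```text
time_s: 8.38
tool_pos: [0.5305, -0.3553, 0.08]
tool_rot: [9.4, 89.9, -69.7]
force: [0.7, -1.6, -1.2]
grip_width: 0.021
```

>>> {"op": "step_arm", "data": {"deltas": [[-1,0.003,0,0,0],[-1,0.006,0,0,0],[-1,0.009,0,0,0],[-1,0.009,0,0,0]]}}

```text
time_s: 8.88
tool_pos: [0.5319, -0.3541, 0.0724]
tool_rot: [74.7, 89.9, -4.4]
force: [1.3, 1.2, 3.7]
grip_width: 0.0206
```

>>> {"op": "step_arm", "data": {"deltas": [[-1,0.003,0,0,0],[-1,0.006,0,0,0],[-1,0.009,0,0,0],[-1,0.012,0,0,0],[-1,0.012,0,0,0]]}}

```text
time_s: 9.5
tool_pos: [0.5295, -0.3545, 0.06]
tool_rot: [-111.5, 89.9, 169.4]
force: [-4.0, 2.3, 9.2]
grip_width: 0.0206
```

>>> {"op": "step_arm", "data": {"deltas": [[-1,0.002,0,0,0],[-1,0.004,0,0,0],[-1,0.004,0,0,0],[-1,0.004,0,0,0]]}}

```text
time_s: 10.0
tool_pos: [0.5295, -0.3545, 0.0597]
tool_rot: [-89.7, 89.8, -168.8]
force: [-11.9, 7.4, 28.6]
grip_width: 0.0207
```

```bash
python3 - <<'E'
from h import *
go(.5315,-.3543,.06,100.9)
out=[]
for n,c in(('side',(110,185,215,315)),('top',(130,220,320,440))):
    p,d,P=show(n); o=np.array([.5306,-.3494]); th=np.radians(10.9); X=np.array([np.sin(th),-np.cos(th)]);Y=np.array([np.cos(th),np.sin(th)])
    rel=P[...,:2]-o; a=rel@X;b=rel@Y;z=P[...,2]
    for s in(-1,1):
        m=(b*s>.075)&(b*s<.115)&(abs(a)<.03)&(z>.03)&(z<.11); print(n,s,m.sum(),'a,z med',np.round([np.median(a[m]),np.median(z[m])],4),'z90',np.round(np.percentile(z[m],95),4))
    r0,r1,c0,c1=c; out.append(cv2.resize(p[r0:r1,c0:c1],(400,300),interpolation=cv2.INTER_CUBIC))
cv2.imwrite('pics/v6.png',np.hstack(out)[...,::-1])
E
```

```text
at [ 0.5295 -0.3545  0.0597] zaxis yaw -79.1 tilt [-0.003 -0.001 -1.   ] delta [-0.0003  0.002   0.0002] turn -0.0 t 10.0 w 0.0207 F [-11.9   7.4  28.6] q [ 50.  27. -23.  95.  12.  60. -56.]
side -1 61 a,z med [-0.0038  0.0665] z90 0.0721
side 1 57 a,z med [-0.004  0.067] z90 0.0714
top -1 94 a,z med [0.0021 0.0683] z90 0.0732
top 1 93 a,z med [0.0025 0.0683] z90 0.0738
```

View pics/v6.png

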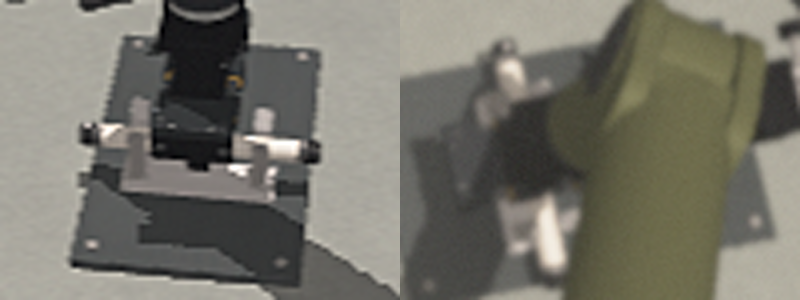

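>>> {"op": "step_arm", "data": {"deltas": [[-1,-0.002,0,0,0],[-1,-0.003,0,0,0],[0.2,-0.003,0,0,0],[0.2,-0.003,0,0,0],[0.2,-0.003,0,0,0],[0.2,-0.003,0,0,0],[0.2,-0.003,0,0,0]]}}

```text
time_s: 10.98
tool_pos: [0.5304, -0.3547, 0.0578]
tool_rot: [-123.2, 90.0, 157.7]
force: [-0.4, -0.2, 0.4]
grip_width: 0.0513
```

>>> {"op": "step_arm", "data": {"deltas": [[0.2,-0.06,0,0,0],[0.2,-0.12,0,0,0],[0.2,-0.18,0,0,0],[0.2,-0.24,0,0,0],[0.2,-0.28,0,-0.05,0],[0.2,-0.28,0,-0.1,0],[0.2,-0.28,0,-0.1,0]]}}

```text
time_s: 11.85
tool_pos: [0.5125, -0.2513, 0.3399]
tool_rot: [61.5, 89.9, -17.2]
force: [-0.1, -0.3, 0.8]
grip_width: 0.0523
```

```bash
python3 - <<'E'
from h import *
go(.561,.1975,.27,84.2)
p,d,P=show('side'); o=np.array([.5306,-.3494]); th=np.radians(10.9); X=np.array([np.sin(th),-np.cos(th)]);Y=np.array([np.cos(th),np.sin(th)])
rel=P[...,:2]-o; a=rel@X;b=rel@Y;z=P[...,2]
m=(abs(b)<.13)&(abs(b)>.075)&(abs(a)<.03)&(z>.045)&(z<.11); print('lamp a,b,z',np.median(a[m]),b[m].min(),b[m].max(),np.median(z[m]))
cv2.imwrite('pics/v7.png',cv2.resize(p[110:185,215:315],(800,600),interpolation=cv2.INTER_CUBIC)[...,::-1])
E
```

```text
at [ 0.5125 -0.2513  0.3399] zaxis yaw -78.7 tilt [ 0.002 -0.001 -1.   ] delta [ 0.0697  0.1354 -0.4306] turn 17.1 t 11.85 w 0.0523 F [-0.1 -0.3  0.8] q [ 48.   9. -28.  85.   4.  87. -58.]
lamp a,b,z -0.0038034981711754724 -0.11777440888413869 0.11559908505939977 0.06606345805889147
```

View pics/v7.png

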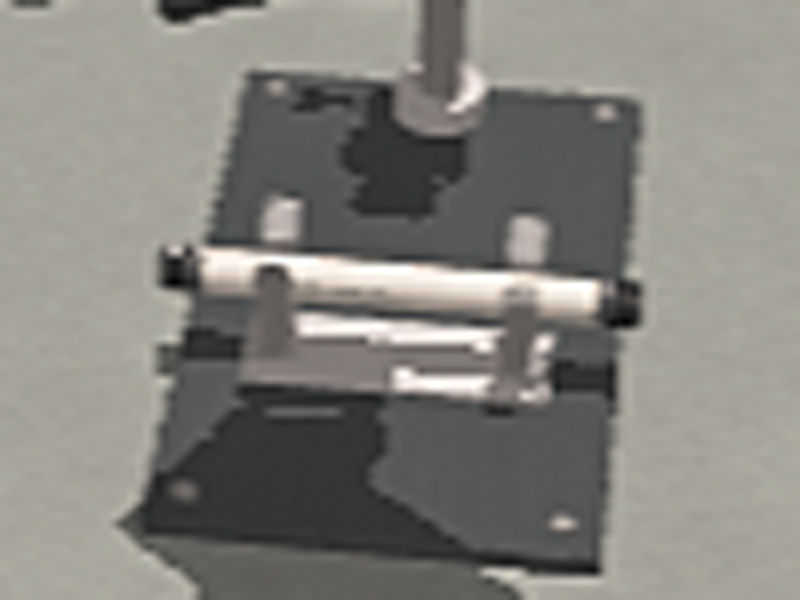

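Lamp lies seated along (270,285)–(525,300), with both jaw noses over it. On to the volume.

>>> {"op": "step_arm", "data": {"deltas": [[0.2,0,0.015,-0.05,3],[0.2,0,0.135,-0.43,17.1],[0.2,0,0.135,-0.43,17.1],[0.2,0,0.135,-0.43,17.1],[0.2,0,0.135,-0.43,17.1],[0.2,0,0.135,-0.43,17.1],[0.2,0,0.135,-0.43,17.1],[0.2,0.03,0.135,-0.43,17.1],[0.2,0.07,0.135,-0.43,17.1],[0.2,0.09,0.135,-0.43,17.1],[0.2,0.09,0.135,-0.43,17.1],[0.2,0.09,0.135,-0.43,17.1]]}}

```text
time_s: 13.4
tool_pos: [0.564, 0.1908, 0.2494]
tool_rot: [109.7, 89.9, 13.4]
force: [0.2, 0.1, 0.7]
grip_width: 0.0522
```

```bash
python3 - <<'E'
from h import *
go(.561,.1975,.141,84.2)
out=[]
for n,c in(('side',(180,300,140,260)),('top',(110,220,100,210))):
    p,d,P=show(n); r0,r1,c0,c1=c; out.append(cv2.resize(p[r0:r1,c0:c1],(400,400),interpolation=cv2.INTER_CUBIC))
cv2.imwrite('pics/v8.png',np.hstack(out)[...,::-1])
E
```

```text
at [0.564  0.1908 0.2494] zaxis yaw -96.3 tilt [ 0.002  0.    -1.   ] delta [ 0.1084 -0.0039 -0.0063] turn -0.5 t 13.4 w 0.0522 F [0.2 0.1 0.7] q [  16.   16.  -45.   89.   12.   79. -126.]
```

View pics/v8.png

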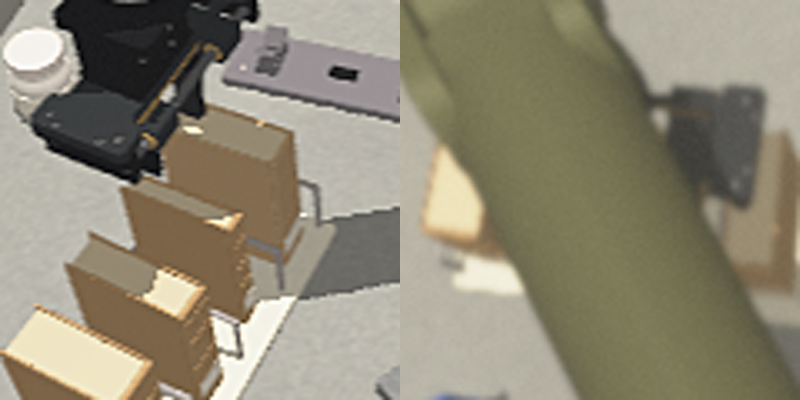

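>>> {"op": "step_arm", "data": {"deltas": [[0.2,0.0,-0.004,-0.006,-0.5],[0.2,0.03,-0.004,-0.006,-0.5],[0.2,0.06,-0.004,-0.006,-0.5],[0.2,0.06,-0.004,-0.006,-0.5],[0.2,0.06,-0.004,-0.006,-0.5]], "newtons": 10}}

```text
time_s: 14.12
tool_pos: [0.5601, 0.1984, 0.1895]
tool_rot: [115.6, 89.9, 19.9]
force: [-0.4, 0.1, 0.1]
grip_width: 0.0521
```

```bash
python3 - <<'E'
from h import *
go(.561,.1975,.141,84.2)
p,d,P=show('side')
# compare finger mid and volume top locally
z=P[...,2]; x=P[...,0]; y=P[...,1]
m=(x>.5)&(x<.62)&(y>.165)&(y<.225)&(z>.15)&(z<.168); q=P[m]; print(len(q),cv2.minAreaRect(q[:,:2].astype(np.float32)))
cv2.imwrite('pics/v9.png',cv2.resize(p[190:290,160:260],(600,600),interpolation=cv2.INTER_CUBIC)[...,::-1])
E
```

```text
at [0.5601 0.1984 0.1895] zaxis yaw -95.7 tilt [ 0.002  0.001 -1.   ] delta [0.0485 0.0009 0.0008] turn 0.1 t 14.125 w 0.0521 F [-0.4  0.1  0.1] q [  15.   19.  -45.   94.   14.   73. -128.]
168 ((0.5368349552154541, 0.20202922821044922), (0.02136080153286457, 0.055810198187828064), 84.78937530517578)
```

View pics/v9.png

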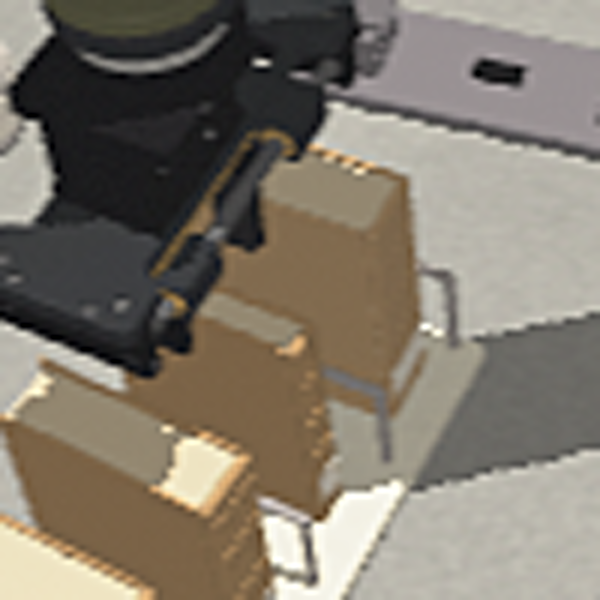

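>>> {"op": "step_arm", "data": {"deltas": [[0.2,0.012,0,0,0],[0.2,0.026,0,0,0],[0.2,0.04,0,0,0],[0.2,0.047,0,0,0],[0.2,0.047,0,0,0]]}}

```text
time_s: 14.8
tool_pos: [0.5591, 0.1975, 0.1401]
tool_rot: [-73.4, 89.9, -169.1]
force: [0.4, 1.0, -0.3]
grip_width: 0.0525
```

>>> {"op": "step_arm", "data": {"deltas": [[-0.1,0,0,0,0],[-0.3,0,0,0,0],[-0.5,0,0,0,0],[-0.7,0,0,0,0],[-1,0,0,0,0],[-1,0,0,0,0],[-1,0,0,0,0],[-1,0,0,0,0]]}}

```text
time_s: 15.8
tool_pos: [0.5597, 0.1978, 0.1412]
tool_rot: [108.4, 90.0, 12.7]
force: [-0.2, -0.8, 1.5]
grip_width: 0.0199
```

>>> {"op": "step_arm", "data": {"deltas": [[-1,0,0,0,0],[-1,0,0,0,0],[-1,-0.03,0,0,0],[-1,-0.07,0,0,0],[-1,-0.12,0,0,0],[-1,-0.17,0,0,0],[-1,-0.2,0,0,0],[-1,-0.2,0,0,0],[-1,-0.2,0,0,0]], "newtons": 40}}

```text
time_s: 16.92
tool_pos: [0.5588, 0.1971, 0.3386]
tool_rot: [-62.6, 89.8, -158.4]
force: [-0.4, -0.7, -2.7]
grip_width: 0.0203
```

```bash
python3 - <<'E'
from h import *
go(.5148,-.2678,.30,10.9)
E
```

```text
at [0.5588 0.1971 0.3386] zaxis yaw -95.7 tilt [-0.003 -0.001 -1.   ] delta [0.0394 0.0026 0.4669] turn 73.4 t 16.925 w 0.0203 F [-0.4 -0.7 -2.7] q [  16.   15.  -46.   81.   10.   89. -125.]
```

>>> {"op": "step_arm", "data": {"deltas": [[-1,0,0,0.03,-5],[-1,0,0.003,0.08,-14],[-1,0,0.003,0.13,-24],[-1,0,0.003,0.18,-34],[-1,0,0.003,0.23,-44],[-1,0,0.003,0.28,-54],[-1,0,0.003,0.33,-64],[-1,0,0.003,0.38,-74],[-1,0,0.003,0.42,-84],[-1,0,0.003,0.45,-94],[-1,0,0.003,0.467,-102],[-1,0,0.003,0.467,-106.6]]}}

```text
time_s: 18.42
tool_pos: [0.5143, -0.2696, 0.3377]
tool_rot: [144.7, 89.7, 155.5]
force: [-0.1, -0.3, -3.9]
grip_width: 0.0199
```

>>> {"op": "step_arm", "data": {"deltas": [[-1,0,0,0,0],[-1,0,0,0,0],[-1,0,0,0,0]]}}

```text
time_s: 18.8
tool_pos: [0.5161, -0.2669, 0.3406]
tool_rot: [156.4, 90.0, 167.2]
force: [-0.3, -0.7, -2.8]
grip_width: 0.02
```

```bash
python3 - <<'E'
from h import *
go(.5148,-.2678,.233,10.9)
E
```

```text
at [ 0.5161 -0.2669  0.3406] zaxis yaw 10.9 tilt [-0.001  0.    -1.   ] delta [ 0.1076 -0.0007 -0.0014] turn -0.0 t 18.8 w 0.02 F [-0.3 -0.7 -2.8] q [ 57.  11. -37.  83.   7.  88.  30.]
```

>>> {"op": "step_arm", "data": {"deltas": [[-1,0.02,-0.001,-0.001,0],[-1,0.05,-0.001,-0.001,0],[-1,0.08,-0.001,-0.001,0],[-1,0.1,-0.001,-0.001,0],[-1,0.106,-0.001,-0.001,0],[-1,0.106,-0.001,-0.001,0],[-1,0.106,-0.001,-0.001,0],[-1,0.106,-0.001,-0.001,0]]}}

```text
time_s: 19.8
tool_pos: [0.5158, -0.2686, 0.236]
tool_rot: [-46.2, 89.9, -35.3]
force: [-0.4, -0.6, -2.7]
grip_width: 0.0198
```

```bash
python3 - <<'E'
from h import *
go(.5148,-.2678,.234,10.9)
o=np.array([.5531,-.4667]); th=np.radians(10.9); X=np.array([np.sin(th),-np.cos(th)]);Y=np.array([np.cos(th),np.sin(th)])
out=[]
for n,c in(('side',(60,185,200,325)),('top',(110,235,310,435))):
    p,d,P=show(n); r0,r1,c0,c1=c; out.append(cv2.resize(p[r0:r1,c0:c1],(400,400),interpolation=cv2.INTER_CUBIC))
    rel=P[...,:2]-o; a=rel@X;b=rel@Y;z=P[...,2]; buff=(p[...,0].astype(int)-p[...,2]>25)
    m=buff&(abs(b)<.04)&(a<-.1)&(a>-.3)&(z>.09)&(z<.27)
    q=np.c_[a[m],b[m],z[m]]; print(n,len(q),'a',np.round(np.percentile(q[:,0],[1,50,99]),3),'b',np.round(np.percentile(q[:,1],[1,50,99]),3),'z',np.round(np.percentile(q[:,2],[1,99]),3))
    m=(abs(b)<.025)&(a>-.03)&(a<.03)&(z>.15)&(z<.22); q=np.c_[a[m],b[m],z[m]]
    if len(q): print(' lens barrel',len(q),np.round(np.percentile(q,[2,50,98],axis=0),3).tolist())
    for k,lo,hi in(('c',.08,.155),('b',.215,.29),('d',.29,.40)):
        m=(P[...,0]>.45)&(P[...,0]<.7)&(P[...,1]>lo)&(P[...,1]<hi)&(z>.152)&(z<.175); print(' ',k,np.round(P[m][:,:2].mean(0),4))
cv2.imwrite('pics/v10.png',np.hstack(out)[...,::-1])
E
```

```text
at [ 0.5158 -0.2686  0.236 ] zaxis yaw 10.9 tilt [ 0.001 -0.001 -1.   ] delta [ 0.002   0.001  -0.0008] turn -0.0 t 19.8 w 0.0198 F [-0.4 -0.6 -2.7] q [ 57.  13. -37.  93.   8.  77.  30.]
side 347 a [-0.26  -0.25  -0.156] b [-0.011 -0.002  0.01 ] z [0.112 0.26 ]
  c [0.5506 0.1276]
  b [0.5664 0.273 ]
  d [0.5722 0.3444]
top 249 a [-0.253 -0.242 -0.205] b [-0.009 -0.003  0.01 ] z [0.11  0.258]
 lens barrel 55 [[0.014, -0.023, 0.181], [0.024, -0.013, 0.198], [0.029, 0.006, 0.205]]
  c [0.5528 0.1196]
  b [0.5652 0.2694]
  d [0.574  0.3434]
```

View pics/v10.png

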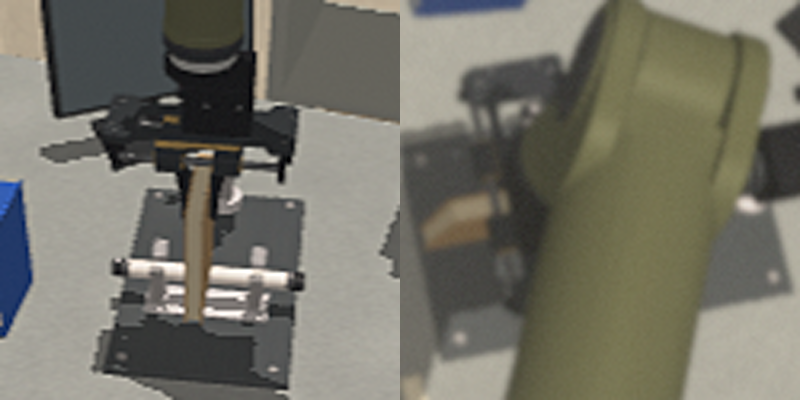

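>>> {"op": "step_arm", "data": {"deltas": [[-1,0.002,0.001,-0.001,0],[-1,0.004,0.001,-0.001,0],[-1,0.004,0.001,-0.001,0],[-1,0.004,0.001,-0.001,0],[-1,0.004,0.001,-0.001,0],[-1,0.004,0.001,-0.001,0]]}}

```text
time_s: 20.65
tool_pos: [0.5142, -0.2677, 0.2311]
tool_rot: [-70.5, 90.0, -59.7]
force: [0.3, 0.5, -1.8]
grip_width: 0.0196
```

```bash
python3 - <<'E'
from h import *
go(.5148,-.2678,.234,10.9)
o=np.array([.5531,-.4667]); th=np.radians(10.9); X=np.array([np.sin(th),-np.cos(th)]);Y=np.array([np.cos(th),np.sin(th)])
p,d,P=show('side'); rel=P[...,:2]-o; a=rel@X+.1145;b=rel@Y;z=P[...,2]
for s in(-1,1):
    m=(b*s>.075)&(b*s<.115)&(abs(a)<.03)&(z>.03)&(z<.11); print('lamp',s,m.sum(),np.round([np.median(a[m]),np.median(z[m])],4))
print(np.round(monitor.get_obs()['joint_velocities'],2)); env.sign_off()
E
```

```text
at [ 0.5142 -0.2677  0.2311] zaxis yaw 10.9 tilt [ 0. -0. -1.] delta [-0.0029 -0.0002  0.0006] turn -0.0 t 20.65 w 0.0196 F [ 0.3  0.5 -1.8] q [ 57.  13. -37.  93.   8.  76.  29.]
lamp -1 60 [-0.0091  0.0657]
lamp 1 57 [-0.008   0.0664]
[-0.01 -0.04  0.01 -0.07  0.   -0.09 -0.  ]
the job is handed in; nothing more can be done
```

I seated the tube lamp in both clips and let it go. I then lifted the 20 mm volume out of the rack, turned its spine to the lens, and handed the job in while holding it there. It took about 20.7 s of the 58 s, and `sign_off` gives no verdict.

**Lamp:** It went down past the jaws at about 12 N and hit a hard stop with its axis near 60 mm. The side view after release showed both jaws over the tube. At the end its height was unchanged and it was level at both ends. The jaw angles can't be read directly, so "closed" rests on that picture.

**Volume:** The grip was 40 N at a 19.6 mm opening, and the arm was nearly still. From the tool pose, the spine is about 150 mm from the lens, with the middle of the spine at about 177 mm for a lens at 180 mm. Just before the last 4 mm of lowering, the cameras put its back face 253–260 mm from the lens, so the spine at 148–155 mm. They put it within about 3 mm sideways.

**Other volumes:** The tops of the other three had not moved measurably when checked just before that last lowering.

**Disagreements:**
- The two cameras differed by 4–9 mm in y. I relied on where the lamp was felt in the grip and the seat, and on averages.
- The camera heights suggested the volume was up to 5 mm higher than the tool pose gave, so I lowered it by 4 mm. Either reading is within the 15 mm limit.

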